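# Check the stop button of a lab shaker

## Robot

A 6-joint arm with a two-finger parallel gripper is mounted at the origin on the work surface. World frame = base frame: x ahead of the robot, y to its left, z up, the work surface at z = 0. Lengths are in m, angles in rad, forces in N, time in s.
With the tool pointing down it reaches from about 0.275 to 0.825 m from the base axis. Payload 4.9 kg.
Tool frame: the origin (TCP) lies where the fingers leave the gripper's body, on its centre line; the fingertips stand 73 mm ahead of it and the grasp point (between the pads) lies 54 mm ahead of it; z points along the fingers, y is the direction in which the jaws open and shut (so a half turn about z gives the same grasp; the last joint's range is limited). The gripper opens to 85 mm and grips with 20 to 120 N. Pads are 22 mm wide; open, the fingers measure 114 mm over their backs; the gripper's body (76 mm by 85 mm) begins 54 mm behind the grasp point. The pads swing forward as they close: fully open they stand 13 mm farther back than shut.
Start: joints at [-1.457, 0.326, -0.193, 1.052, 0, 1.437], TCP at [0.135, -0.533, 0.304] pointing down, gripper open.
Joint ranges: [-2.65, 2.65], [-0.97, 1.79], [-1.3, 1.35], [-1.93, 2.1], [-1.47, 1.37], [-3.14, 3.14]. Speed limits (rad/s): [2.57, 2.57, 3.14, 3.14, 3.14, 3.14].

## Interface

Orientations are given as a unit quaternion [x, y, z, w].
In Python, from workcell import robot gives the robot as it stands.
- The arm moves only by the shell command python3 -m jog 'ROWS' [FORCE]. ROWS is JSON, one flat list of numbers, 7 for each row, row after row: the turn, a rotation vector about the tool's x, y, z in degrees, then the shift along the tool's x, y, z in cm, then the opening, from -1 (shut) to 1 (fully open). In form: [ax, ay, az, tx, ty, tz, gripper, ax, ay, az, tx, ty, tz, gripper, ...]. A call has 1 to 20 rows; each row shifts and turns the commanded pose from where the row before left it, along the tool's axes as they then stand; what a row does not reach is not made up. A row lasts 1/12 s, in which the tool goes at most 41.7 mm and 7.16 degrees, less where a joint would pass 70% of its speed; a pose out of reach is approached as far as the arm can. A call with a gripper value outside its range is refused whole. The fingers move at their own pace and stop on an object; FORCE is the grip in N (left out, the last holds). Time passes only in rows, so rows that do not move let the fingers close. It gives the time, the measured TCP pose, the force and the opening at its end, in the units of the state.
- robot.observe(): the state, without advancing time (a new reading comes with each control period).
- robot.capture(name): name is "side" or "top"; returns the picture (400x640x3 uint8, red, green, blue); there is no depth.
- robot.calibration(name): a dict with "K" (3x3 intrinsics, pixels), "R" (3x3) and "t" (3): a world point X has camera coordinates R X + t. Camera axes: x right, y down, z forward; pixel columns grow to the right and rows downward; lengths in m; the calibration is good to about 2 mm. A picture is of the moment at which its call begins. calibration takes no time and is no camera call.
- robot.job_done(): hands the job in, once; it reports no verdict.
Trained networks look in the newest picture that a camera, given by its name, has taken for a name from the list of things; names that differ only in an ending like _2 or _b are one class to them, and where a whole thing is asked for, a point or a joint stands for the part that bears it (a point fixed in the world has none). Each returns a list of dicts, best first, with "score" (0 to 1); they miss things now and then, are a little off and sometimes report something else, mostly with a low value. They report only what shows in the picture. A call takes as long as a camera call.
- robot.masks_of(camera, thing): "mask" (400x640 bool, what is visible of it) and "extent" ([left, top, right, bottom] in pixels, round what is visible of it).
The state is a dict: "clock": time; "joint_pos": joint angles; "qd": joint speeds; "joint_torque": joint torques, N m; "position": TCP position; "eef_rot": TCP orientation; "contact_force": force on the tool from outside, world axes, zero at the start; "ft_torque": the same for the moment, N m; "gripper_width": finger opening in m.
Only numpy, scipy, OpenCV 4.12 (cv2) and the standard library are available. Lean on these libraries where they do the work, as an engineer would, in place of code of your own. Each camera call takes 0.05 s, during which the arm holds its last target.

## Task

Test the stop of the bench shaker: press the big mushroom stop button straight down until it latches in, then push its cross-bar clockwise (seen from above) until the latch lets go and the button pops back up, and then press the small round reset button fully in and let it go. Nothing needs to be gripped or lifted; do not press the reset button while the stop is in, and leave the jar, the beaker and the blue instrument box standing where they are.

Things in the scene. Friction and masses are not known exactly. Their poses are not given: they have to be found in the camera images.
- shaker: white orbital shaker, fixed, 240 (x) x 300 (y) x 75 mm high; origin: centre of its underside on the bench, x to its back, y to its left. Its front strip (own x -120 to -10 mm) is a flat control deck 75 mm above the bench; behind it lies a 120 x 270 mm platform, top 90 mm above the bench, with 8 mm edge bars reaching 100 mm. A tiny clear lamp on the deck is no control.
- stop_base: fixed grey collar of the mushroom stop, 52 mm across, 30 mm tall, on the shaker's deck; origin at the centre of its underside, axes parallel to the shaker's. Stop and reset stand 65 mm in front of the shaker's centre, one 60 mm to its left, the other 60 mm to its right; which is where varies.
- stop_top (a point): on the stop button's vertical axis, centre of the top of its grey cross-bar; 156 mm above the bench when out. It moves and turns with the button: z up, y along the bar. The button is a black round cap 66 mm across; its bar is 84 mm long (42 each way from the axis), 12 thick and stands 22 mm above the cap. At rest the bar is parallel to the shaker's y.
- stop_plunger (a joint): how far the stop button is pushed down, m: 0 out, 0.012 at its stop. A spring pushes it out with 3 N at 0 to 6 N at 0.012; pressing past the latch takes about 10 N. It latches when pressed past 0.010 with the bar untwisted, then stays at about 0.0088 by itself. When the latch lets go it pops up to 0.
- stop_head (a joint): twist of the stop button, rad: 0 at rest, growing clockwise seen from above to a stop at 1.05. A spring turns it back with 0.03 N m at 0 to 0.06 N m at 1.05. The latch lets go between about 0.55 and 0.9; the button springs up, and turns back to 0 when let go. Pressed while twisted that far, it does not latch.
- reset_top (a point): centre of the top of the small round black reset push button, 28 mm across, 97 mm above the bench when out; in a fixed grey collar 44 mm across and 12 mm tall on the shaker's deck
- reset (a joint): how far the reset button is pressed, m: 0 out, 0.006 fully in (about 5 N); springs back when let go
- jar: small glass jar with a white cap, loose, 40 mm across, 50 mm tall, standing on the shaker's platform; origin at the centre of its underside
- beaker: open glass beaker, loose, 66 mm across, 85 mm tall, standing on the bench on the shaker's left; origin at the centre of its underside
- tool_box: open blue instrument box, loose, 160 x 75 x 30 mm, lying on the bench on the shaker's right; origin at the centre of its underside

How it is judged:
By the outcome, as a careful person would: the job done as asked, in the order asked, and still so for the second after the job is handed in, with the robot touching nothing.
It also fails if it takes over 56 s, if anything falls off the work surface, if the arm or the gripper's body presses on something with over 40 N, if the wrist force passes 120 N, or if a joint passes its speed limit or range.

## Working session

There is one attempt and no reset: what is moved stays moved. The work goes in short steps, Python scripts to look and compute and a shell command to move; the robot and the scene stay as the last step left them, time stands still between calls to the robot, and variables do not carry over. Pictures are saved under pics/ and viewed, and the job is handed in when it is done.

```bash
mkdir -p pics; ls
python3 - <<'E'
from workcell import robot
import cv2
print(robot.observe())
for n in("top","side"):
    im=robot.capture(n); cv2.imwrite(f"pics/{n}0.png",im[:,:,::-1])
    c=robot.calibration(n); print(n,c)
    for t in("stop_top","stop_base","reset_top","shaker","jar","beaker","tool_box"):
        for d in robot.masks_of(n,t)[:2]: 
            m=d["mask"]; ys,xs=m.nonzero(); print(t,round(d["score"],2),d["extent"],xs.mean().round(1),ys.mean().round(1),m.sum())
E
```

```text
pics
{'clock': 0.0, 'joint_pos': array([-1.45719832e+00,  3.26957434e-01, -1.93568886e-01,  1.05198275e+00,
        9.73670789e-06,  1.43663485e+00]), 'qd': array([-1.74196477e-03,  1.68783397e-04, -6.43651675e-04, -5.11397017e-04,
        1.04353910e-03, -8.83756986e-05]), 'joint_torque': array([ 4.98427144e-04, -4.43397760e+01,  2.62441939e+01,  1.55216135e-02,
        8.62903391e-06,  1.16093520e-05]), 'position': array([ 0.13486097, -0.53275213,  0.30310003]), 'eef_rot': array([ 9.92336349e-01,  1.23563089e-01,  1.36729250e-05, -8.56276069e-04]), 'contact_force': array([-0.40070303,  0.10265571,  0.33809329]), 'ft_torque': array([0.01601051, 0.02368372, 0.01046087]), 'gripper_width': 0.08524028665425085}
top {'K': array([[435.68425455,   0.        , 327.88124225],
       [  0.        , 435.68425455, 197.17470268],
       [  0.        ,   0.        ,   1.        ]]), 'R': array([[-0.00611807, -0.99917805,  0.04007224],
       [-0.9963545 ,  0.00268111, -0.08526737],
       [ 0.08508985, -0.04044783, -0.99555195]]), 't': array([-0.00481046,  0.63084979,  0.89035071])}
stop_top 0.64
[... 640 characters left out ...]
    ,   0.        ,   1.        ]]), 'R': array([[-0.98357054, -0.18019044, -0.01097299],
       [-0.10454273,  0.61809303, -0.77912247],
       [ 0.14717275, -0.76517476, -0.62677569]]), 't': array([0.61228719, 0.15170536, 0.92515919])}
stop_top 0.64 [364.4, 148.4, 388.6, 184.2] 377.5 169.2 528
stop_base 0.88 [365.2, 151.1, 392.9, 196.4] 376.6 177.3 929
reset_top 0.59 [357.6, 210.5, 372.2, 223.8] 365.2 217.1 122
shaker 0.93 [266.3, 155.6, 404.8, 274.8] 335.7 220.5 10468
jar 0.69 [323.6, 156.9, 340.5, 183.2] 330.2 170.3 395
jar 0.51 [356.0, 211.9, 373.4, 224.9] 365.4 216.8 120
beaker 0.57 [325.1, 266.5, 361.9, 320.4] 341.7 292.0 1577
tool_box 0.73 [336.5, 150.1, 395.0, 168.6] 360.4 159.3 403
```

Run:
```python
import cv2,numpy as np
a=cv2.imread("pics/top0.png")[130:310,210:520];b=cv2.imread("pics/side0.png")[130:340,250:430]
cv2.imwrite("pics/t1.png",cv2.resize(a,None,fx=2.5,fy=2.5,interpolation=2));cv2.imwrite("pics/s1.png",cv2.resize(b,None,fx=2.8,fy=2.8,interpolation=2))
```

```text
(no output)
```

View pics/t1.png

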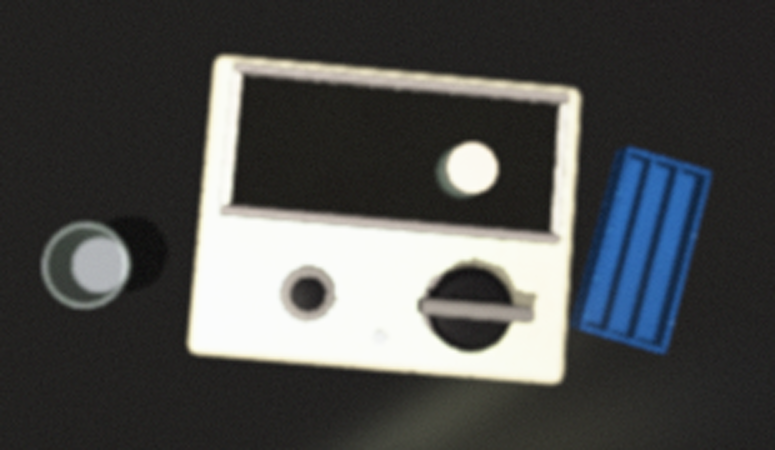

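View pics/s1.png

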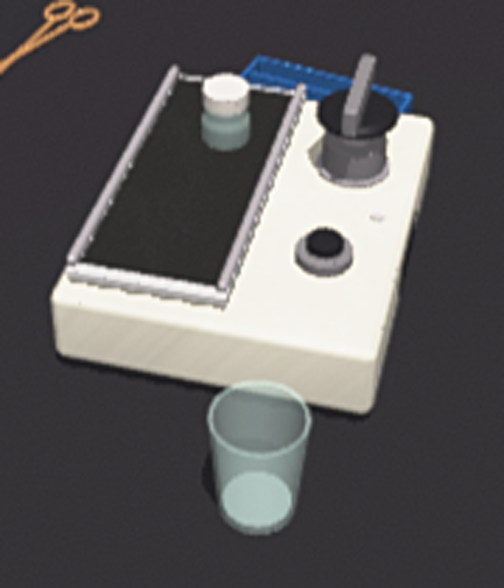

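```bash
cat > h.py <<'E'
import numpy as np
from workcell import robot
def proj(n,X):
    c=robot.calibration(n);Y=c["R"]@np.asarray(X,float)+c["t"];p=c["K"]@Y;return p[:2]/p[2]
def back(n,uv,z):
    c=robot.calibration(n);d=c["R"].T@np.linalg.solve(c["K"],[*uv,1]);o=-c["R"].T@c["t"];return o+d*(z-o[2])/d[2]
E
python3 - <<'E'
from h import *
from scipy.optimize import least_squares
T=lambda u,v:("top",np.array([u,v])/2.5+[210,130]); S=lambda u,v:("side",np.array([u,v])/2.8+[250,130])
obs=[(T(190,353),(-.12,.15,.075)),(T(562,384),(-.12,-.15,.075)),(T(582,90),(.12,-.15,.075)),(T(215,57),(.12,.15,.075)),
(T(308,294),(-.065,.06,.097)),(T(419,304),(-.065,-.018,.156)),(T(533,312),(-.065,-.102,.156)),
(S(323,241),(-.065,.06,.097)),(S(368,57),(-.065,-.102,.156)),(S(355,110),(-.065,-.018,.156)),(S(374,412),(-.12,.15,.0))]
def W(p,q):
    c,s=np.cos(p[2]),np.sin(p[2]);return np.array([p[0]+c*q[0]-s*q[1],p[1]+s*q[0]+c*q[1],q[2]])
f=lambda p:np.concatenate([proj(o[0],W(p,q))-o[1] for o,q in obs])
r=least_squares(f,[.5,-.1,0],loss="soft_l1");p=r.x
print(p,np.degrees(p[2]));print(f(p).reshape(-1,2).round(1))
for q in((-.065,-.06,.156),(-.065,.06,.097)):print(W(p,q))
print(back(*T(308,294),.097),back(*S(323,241),.097),back(*T(476,308),.156),back(*S(361,83),.156))
for n in("top",):
  print("jar",back("top",(398.5,197.2),.14),"box",back("top",(465.8,229.5),.03))
E
```

```text
[ 0.58643885 -0.07948116 -0.08878364] -5.0869277415348675
[[-1.6  0.6]
 [ 0.8  0.4]
 [ 0.  -1.5]
 [-0.7 -1.5]
 [-0.2  0.2]
 [ 0.3  0.7]
 [ 0.9  1.3]
 [ 0.8 -2. ]
 [ 0.1 -1.4]
 [-2.   0.1]
 [-1.5  6.3]]
[ 0.51637484 -0.13348148  0.156     ]
[ 0.52701489 -0.01395412  0.097     ]
[ 0.52733104 -0.01440678  0.097     ] [ 0.52803956 -0.00741596  0.097     ] [ 0.51820285 -0.13241592  0.156     ] [ 0.51466883 -0.13061367  0.156     ]
jar [ 0.62076838 -0.13427357  0.14      ] box [ 0.56125468 -0.29862091  0.03      ]
```

```bash
python3 -m jog '[0,0,-7.07,0,0,0,-1,0,0,-7.07,0,0,0,-1,0,0,-7.07,0,0,0,-1,0,0,-7.07,0,0,0,-1,0,0,-7.07,0,0,0,-1,0,0,-7.07,0,0,0,-1,0,0,-7.07,0,0,0,-1,0,0,-7.07,0,0,0,-1,0,0,-7.07,0,0,0,-1,0,0,-7.07,0,0,0,-1]'
python3 -m jog '[0,0,0,2.9,2.3,0,-1,0,0,0,2.9,2.3,0,-1,0,0,0,2.9,2.3,0,-1,0,0,0,2.9,2.3,0,-1,0,0,0,2.9,2.3,0,-1,0,0,0,2.9,2.3,0,-1,0,0,0,2.9,2.3,0,-1,0,0,0,2.9,2.3,0,-1,0,0,0,2.9,2.3,0,-1,0,0,0,2.9,2.3,0,-1,0,0,0,2.9,2.3,0,-1,0,0,0,2.9,2.3,0,-1,0,0,0,2.9,2.3,0,-1,0,0,0,2.9,2.3,0,-1,0,0,0,2.9,2.3,0,-1,0,0,0,0,0,0,-1,0,0,0,0,0,0,-1]'
cat >> h.py <<'E'
from scipy.spatial.transform import Rotation as Ro
def go(P):  # world target -> tool cm
    s=robot.observe();R=Ro.from_quat(s["eef_rot"]).as_matrix()
    print("tool cm",(R.T@(np.array(P)-s["position"])*100).round(2),"xyaw",np.degrees(np.arctan2(R[1,0],R[0,0])).round(2),"tilt",np.degrees(np.arccos(-R[2,2])).round(2),"pos",s["position"].round(4),"F",s["contact_force"].round(2),"w",s["gripper_width"].round(4),"t",s["clock"],"j",s["joint_pos"].round(2))
E
python3 - <<'E'
from h import *
go((.517,-.132,.235))
import cv2
cv2.imwrite("pics/s2.png",cv2.resize(robot.capture("side")[60:260,250:480,::-1],None,fx=3,fy=3))
cv2.imwrite("pics/t2.png",cv2.resize(robot.capture("top")[130:310,270:520,::-1],None,fx=3,fy=3))
E
```

```text
clock: 1.63
position: [0.1349, -0.5332, 0.3039]
eef_rot: [0.736, 0.677, 0.0, 0.0]
contact_force: [0.2, 0.3, -0.5]
gripper_width: 0.0002
clock: 3.05
position: [0.5181, -0.1291, 0.3036]
eef_rot: [0.737, 0.676, -0.0, -0.0]
contact_force: [-1.2, -0.1, 0.3]
gripper_width: -0.0001Traceback (most recent call last):
  File "<stdin>", line 2, in <module>
  File "h.py", line 10, in go
    print("tool cm",(R.T@(np.array(P)-s["position"])*100).round(2),"xyaw",np.degrees(np.arctan2(R[1,0],R[0,0])).round(2),"tilt",np.degrees(np.arccos(-R[2,2])).round(2),"pos",s["position"].round(4),"F",s["contact_force"].round(2),"w",s["gripper_width"].round(4),"t",s["clock"],"j",s["joint_pos"].round(2))
                                                                                                                                                                                                                                         ^^^^^^^^^^^^^^^^^^^^^^^^
AttributeError: 'float' object has no attribute 'round'
```

```bash
sed -i 's/s\["gripper_width"\].round(4)/round(s["gripper_width"],4)/' h.py
python3 - <<'E'
from h import *
go((.517,-.132,.235))
import cv2
cv2.imwrite("pics/s2.png",cv2.resize(robot.capture("side")[60:260,250:480,::-1],None,fx=3,fy=3))
cv2.imwrite("pics/t2.png",cv2.resize(robot.capture("top")[130:310,270:520,::-1],None,fx=3,fy=3))
E
```

```text
tool cm [-0.3  -0.08  6.86] xyaw 85.11 tilt 0.02 pos [ 0.5181 -0.1291  0.3036] F [-1.17 -0.06  0.27] w -0.0001 t 3.05 j [-0.38  0.3  -0.23  1.04 -0.    1.27]
```

View pics/s2.png

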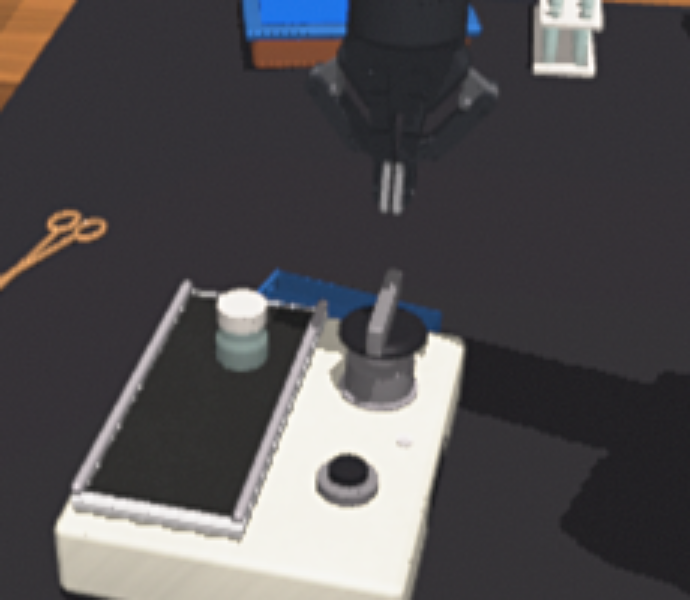

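View pics/t2.png

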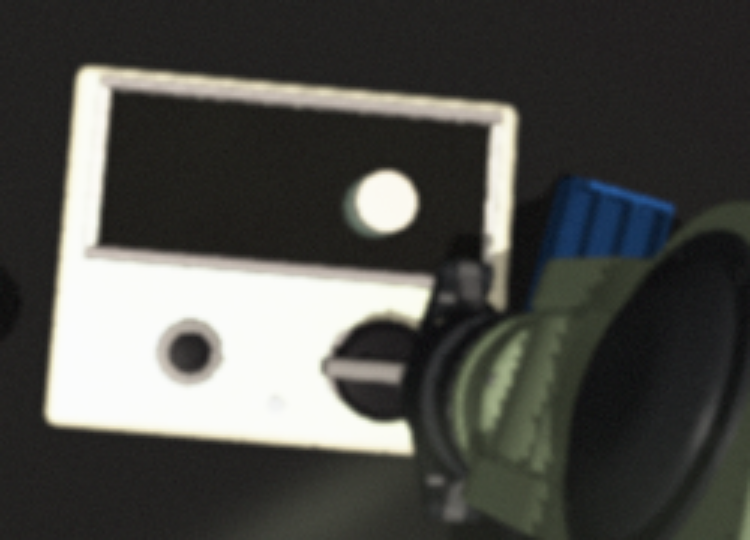

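```bash
python3 -m jog '[0,0,0,-0.3,-0.1,1.8,-1,0,0,0,0,0,1.8,-1,0,0,0,0,0,1.8,-1,0,0,0,0,0,1.5,-1,0,0,0,0,0,0.3,-1,0,0,0,0,0,0.3,-1,0,0,0,0,0,0.2,-1,0,0,0,0,0,0,-1]'
python3 -c "
from h import *
go((.517,-.132,.2175))"
```

```text
clock: 3.82
position: [0.5156, -0.1343, 0.2277]
eef_rot: [0.738, 0.675, -0.0, 0.0]
contact_force: [-2.7, -0.2, 3.7]
gripper_width: -0.0
tool cm [0.24 0.12 1.02] xyaw 84.84 tilt 0.05 pos [ 0.5156 -0.1343  0.2277] F [-2.68 -0.17  3.72] w -0.0 t 3.8167 j [-0.39  0.36 -0.35  0.86 -0.    1.27]
```

```bash
python3 -m jog '[0,0,0,0,0,0.15,-1,0,0,0,0,0,0.15,-1,0,0,0,0,0,0.15,-1,0,0,0,0,0,0.15,-1,0,0,0,0,0,0.15,-1,0,0,0,0,0,0.1,-1,0,0,0,0,0,0,-1,0,0,0,0,0,0,-1]'
python3 -m jog '[0,0,0,0,0,0.1,-1,0,0,0,0,0,0,-1]'
python3 -m jog '[0,0,0,0,0,0.1,-1,0,0,0,0,0,0,-1]'
```

```text
clock: 4.48
position: [0.5164, -0.134, 0.219]
eef_rot: [0.738, 0.675, 0.0, 0.001]
contact_force: [-1.1, -1.2, 4.7]
gripper_width: -0.0003
clock: 4.65
position: [0.5164, -0.134, 0.2177]
eef_rot: [0.738, 0.675, 0.0, 0.001]
contact_force: [-1.6, -2.5, 4.8]
gripper_width: -0.0002
clock: 4.82
position: [0.5164, -0.1339, 0.2167]
eef_rot: [0.738, 0.675, 0.0, 0.001]
contact_force: [-1.1, -2.1, 4.8]
gripper_width: -0.0001
```

```bash
python3 -m jog '[0,0,0,0,0,0.1,-1,0,0,0,0,0,0,-1]'
python3 -m jog '[0,0,0,0,0,0.1,-1,0,0,0,0,0,0,-1,0,0,0,0,0,0,-1]'
```

```text
clock: 4.98
position: [0.5165, -0.1339, 0.2165]
eef_rot: [0.738, 0.675, 0.0, 0.001]
contact_force: [-3.1, -2.9, 11.6]
gripper_width: -0.0
clock: 5.23
position: [0.5166, -0.134, 0.2164]
eef_rot: [0.738, 0.675, 0.0, 0.001]
contact_force: [-4.1, -1.4, 18.0]
gripper_width: 0.0001
```

```bash
python3 -m jog '[0,0,0,0,0,-0.5,-1,0,0,0,0,0,-1.0,-1,0,0,0,0,0,-1.5,-1,0,0,0,0,-2,0,-1,0,0,0,1.5,-2,0,-1,0,0,0,1.5,0,0,-1,0,0,0,0,0,0,-1,0,0,0,0,0,0,-1]'
python3 - <<'E'
from h import *
go((.517,-.132,.2175))
import cv2
cv2.imwrite("pics/s3.png",cv2.resize(robot.capture("side")[60:260,250:480,::-1],None,fx=3,fy=3))
cv2.imwrite("pics/t3.png",cv2.resize(robot.capture("top")[130:310,270:520,::-1],None,fx=3,fy=3))
E
```

```text
clock: 5.9
position: [0.4789, -0.0995, 0.2445]
eef_rot: [0.737, 0.675, 0.0, -0.0]
contact_force: [-1.0, -0.6, -0.6]
gripper_width: -0.0003
tool cm [-2.91  4.08  2.7 ] xyaw 84.98 tilt 0.03 pos [ 0.4789 -0.0995  0.2445] F [-1.01 -0.58 -0.57] w -0.0003 t 5.9 j [-0.36  0.27 -0.44  0.86  0.    1.3 ]
```

View pics/s3.png

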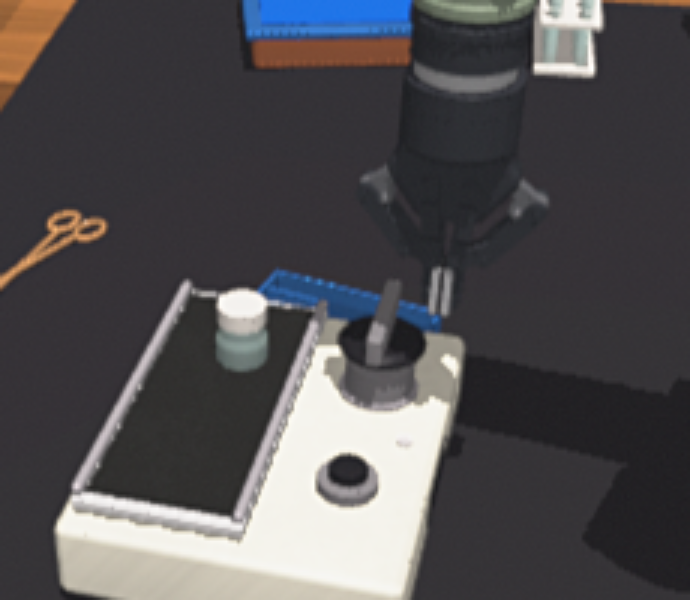

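View pics/t3.png

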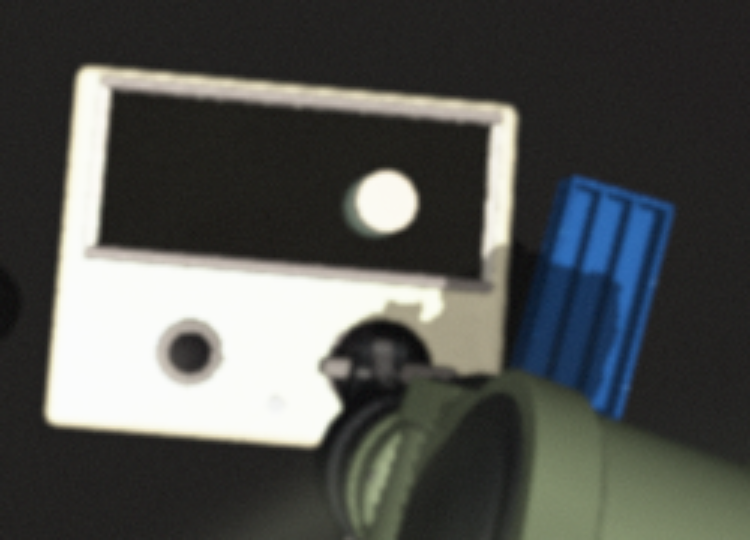

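```bash
python3 -m jog '[0,0,0,0,0,1.2,-1,0,0,0,0,0,1.2,-1,0,0,0,0,0,0.8,-1,0,0,0,0,0,0,-1,0,0,0,0,0,0,-1]'
python3 -m jog '[0,0,0,0,0.3,0,-1,0,0,0,0,0.3,0,-1,0,0,0,0,0.2,0,-1,0,0,0,0,0.2,0,-1,0,0,0,0,0,0,-1]'
python3 -m jog '[0,0,0,0,0.2,0,-1,0,0,0,0,0.2,0,-1,0,0,0,0,0,0,-1]'
python3 -m jog '[0,0,0,0,0.2,0,-1,0,0,0,0,0.2,0,-1,0,0,0,0,0,0,-1]'
```

```text
clock: 6.42
position: [0.4787, -0.1003, 0.212]
eef_rot: [0.738, 0.675, -0.0, -0.001]
contact_force: [0.0, -0.5, 0.2]
gripper_width: 0.0004
clock: 6.83
position: [0.4895, -0.1011, 0.2127]
eef_rot: [0.738, 0.675, 0.0, 0.0]
contact_force: [-0.3, -0.1, 0.3]
gripper_width: 0.0001
clock: 7.08
position: [0.4932, -0.1014, 0.2125]
eef_rot: [0.738, 0.675, 0.0, 0.0]
contact_force: [-0.2, 0.2, 0.4]
gripper_width: -0.0001
clock: 7.33
position: [0.4972, -0.1018, 0.2124]
eef_rot: [0.738, 0.675, 0.0, 0.0]
contact_force: [-0.8, 0.3, -0.2]
gripper_width: 0.0001
```

```bash
python3 -m jog '[0,0,0,0,0.2,0,-1,0,0,0,0,0.2,0,-1,0,0,0,0,0,0,-1]'
python3 -m jog '[0,0,5,0.16,0.25,0,-1,0,0,5,0.16,0.25,0,-1,0,0,5,0.16,0.25,0,-1,0,0,0,0,0,0,-1]'
python3 - <<'E'
from h import *
go((.517,-.132,.2125))
E
```

```text
clock: 7.58
position: [0.5011, -0.1021, 0.2124]
eef_rot: [0.738, 0.675, 0.0, 0.0]
contact_force: [0.8, 0.1, 0.1]
gripper_width: 0.0002
clock: 7.92
position: [0.5088, -0.0985, 0.2122]
eef_rot: [0.82, 0.572, -0.0, -0.0]
contact_force: [-0.2, -0.4, -0.3]
gripper_width: -0.0001
tool cm [-2.86  1.92 -0.03] xyaw 69.83 tilt 0.05 pos [ 0.5088 -0.0985  0.2122] F [-0.23 -0.42 -0.3 ] w -0.0001 t 7.9167 j [-0.33  0.35 -0.41  0.81 -0.    1.59]
```

Run:
```python
from h import *
import cv2
cv2.imwrite("pics/s4.png",cv2.resize(robot.capture("side")[110:220,310:450,::-1],None,fx=5,fy=5))
```

```text
(no output)
```

View pics/s4.png

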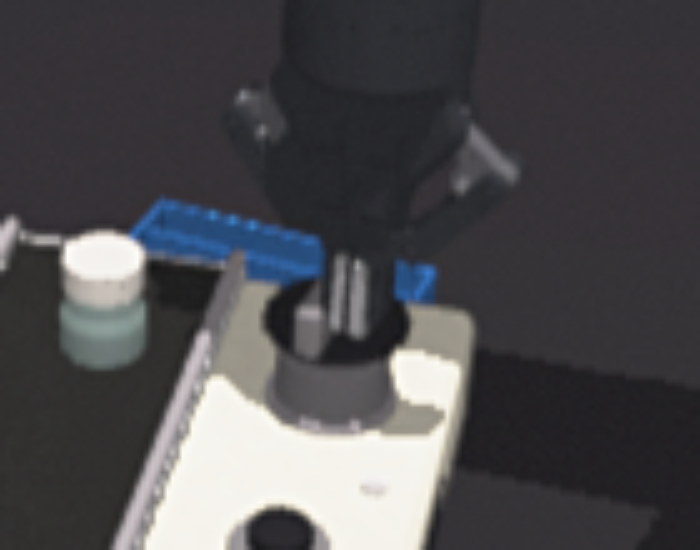

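```bash
python3 -m jog '[0,0,5,0.16,0.27,0,-1,0,0,5,0.16,0.27,0,-1,0,0,5,0.16,0.27,0,-1,0,0,0,0,0,0,-1]'
python3 -c "
from h import *
go((.517,-.132,.2125))"
python3 -m jog '[0,0,5,0.16,0.25,0,-1,0,0,5,0.16,0.25,0,-1,0,0,0,0,0,0,-1]'
python3 - <<'E'
from h import *
go((.517,-.132,.2125))
import cv2
cv2.imwrite("pics/s5.png",cv2.resize(robot.capture("side")[110:220,310:450,::-1],None,fx=5,fy=5))
E
```

```text
clock: 8.3
position: [0.5181, -0.0975, 0.2122]
eef_rot: [0.887, 0.461, -0.0, -0.0]
contact_force: [-0.1, 0.1, 1.0]
gripper_width: 0.0004
tool cm [-2.89  1.89 -0.03] xyaw 54.95 tilt 0.05 pos [ 0.5181 -0.0975  0.2122] F [-0.05  0.06  1.02] w 0.0004 t 8.3 j [-0.33  0.37 -0.39  0.82  0.    1.86]
clock: 8.55
position: [0.5246, -0.0983, 0.2126]
eef_rot: [0.924, 0.383, 0.0, 0.0]
contact_force: [0.6, 0.3, 0.6]
gripper_width: -0.0001
tool cm [-2.92  1.84  0.01] xyaw 45.03 tilt 0.06 pos [ 0.5246 -0.0983  0.2126] F [0.59 0.27 0.64] w -0.0001 t 8.55 j [-0.32  0.38 -0.37  0.82  0.    2.03]
```

View pics/s5.png

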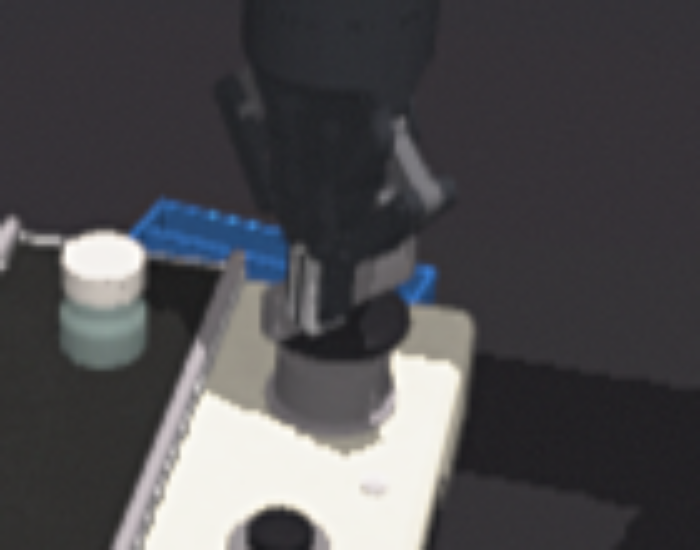

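```bash
python3 -m jog '[0,0,5,0.16,0.26,0,-1,0,0,5,0.16,0.26,0,-1,0,0,5,0.16,0.26,0,-1,0,0,0,0,0,0,-1,0,0,0,0,0,0,-1]'
python3 - <<'E'
from h import *
go((.517,-.132,.2125))
import cv2
cv2.imwrite("pics/s6.png",cv2.resize(robot.capture("side")[110:220,310:450,::-1],None,fx=5,fy=5))
E
```

```text
clock: 9.02
position: [0.5327, -0.1009, 0.2124]
eef_rot: [0.966, 0.26, 0.0, -0.0]
contact_force: [-0.5, 1.1, 0.3]
gripper_width: 0.0
tool cm [-2.92  1.9  -0.02] xyaw 30.18 tilt 0.04 pos [ 0.5327 -0.1009  0.2124] F [-0.52  1.13  0.33] w 0.0 t 9.0167 j [-0.32  0.39 -0.35  0.83  0.    2.29]
```

View pics/s6.png

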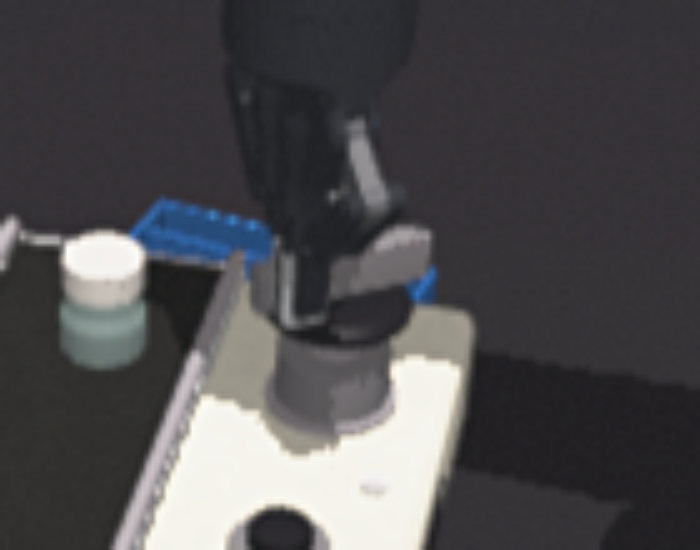

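```bash
python3 -m jog '[0,0,3,0.1,0.17,0,-1,0,0,2,0.07,0.12,0,-1,0,0,0,0,0,0,-1]'
python3 -m jog '[0,0,0,0,0.1,0,-1,0,0,0,0,0,0,-1]'
python3 -m jog '[0,0,0,0,0.1,0,-1,0,0,0,0,0,0,-1]'
python3 - <<'E'
from h import *
go((.517,-.132,.2125))
import cv2
cv2.imwrite("pics/s7.png",cv2.resize(robot.capture("side")[110:220,310:450,::-1],None,fx=5,fy=5))
E
```

```text
clock: 9.32
position: [0.5357, -0.1027, 0.2124]
eef_rot: [0.976, 0.217, 0.0, -0.0]
contact_force: [-0.1, 2.0, -0.1]
gripper_width: 0.0001
clock: 9.48
position: [0.5362, -0.1035, 0.2124]
eef_rot: [0.976, 0.217, 0.0, -0.0]
contact_force: [0.7, 2.8, 0.1]
gripper_width: 0.0002
clock: 9.65
position: [0.5364, -0.1039, 0.2124]
eef_rot: [0.976, 0.216, 0.0, -0.001]
contact_force: [-0.2, 5.5, 2.1]
gripper_width: -0.0002
tool cm [-2.94  1.73 -0.02] xyaw 24.98 tilt 0.13 pos [ 0.5364 -0.1039  0.2124] F [-0.18  5.47  2.1 ] w -0.0002 t 9.65 j [-0.33  0.4  -0.34  0.84  0.    2.38]
```

View pics/s7.png

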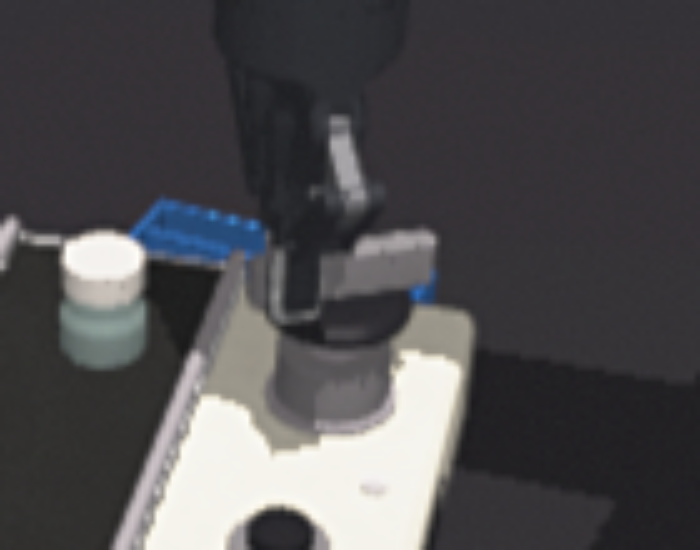

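```bash
python3 -m jog '[0,0,0,0,-0.5,0,-1,0,0,0,0,-1.2,0,-1,0,0,0,0,-1.5,0,-1,0,0,0,0,-1.5,0,-1,0,0,0,0,0,-3,-1,0,0,0,0,0,-3,-1,0,0,0,0,0,0,-1,0,0,0,0,0,0,-1]'
python3 - <<'E'
from h import *
go((.527,-.012,.2125))
import cv2
a=robot.capture("side");cv2.imwrite("pics/s8r.png",a[:,:,::-1])
cv2.imwrite("pics/s8.png",cv2.resize(a[90:250,290:450,::-1],None,fx=3.7,fy=3.7))
b=robot.capture("top")
cv2.imwrite("pics/t8.png",cv2.resize(b[150:310,270:470,::-1],None,fx=3.5,fy=3.5))
for n in("side","top"):
  for d in robot.masks_of(n,"stop_top")[:1]:print(n,d["score"],d["extent"])
E
```

```text
clock: 10.37
position: [0.5174, -0.0612, 0.2743]
eef_rot: [0.976, 0.216, 0.002, 0.001]
contact_force: [-0.3, 0.4, -0.6]
gripper_width: -0.0
tool cm [ 2.93 -4.08  6.17] xyaw 24.97 tilt 0.26 pos [ 0.5174 -0.0612  0.2743] F [-0.31  0.4  -0.57] w -0.0 t 10.3667 j [-0.26  0.29 -0.32  0.95 -0.    2.45]
side 0.91 [362.2, 159.3, 393.4, 180.4]
```

View pics/s8.png

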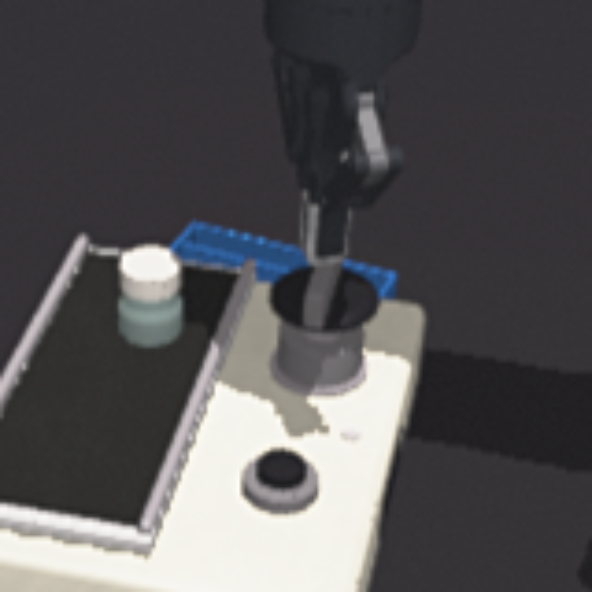

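View pics/t8.png

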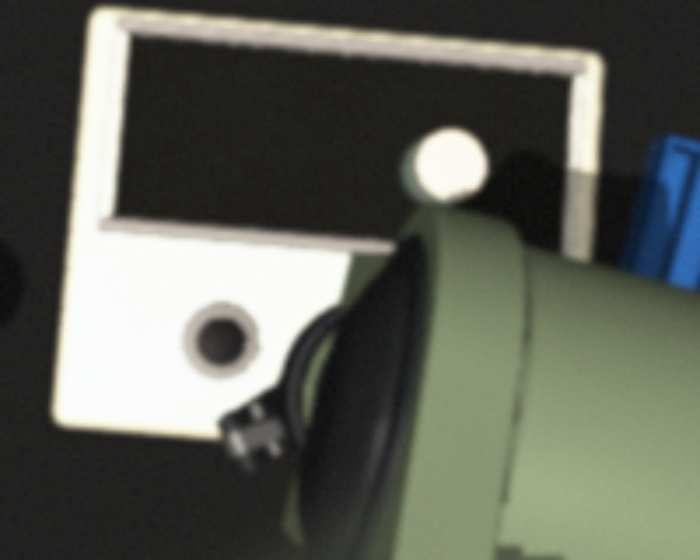

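Run:
```python
from h import *
import cv2
a=cv2.imread("pics/side0.png")[140:205,345:410];c=cv2.imread("pics/s8r.png")[140:205,345:410]
b=cv2.resize(cv2.imread("pics/s3.png"),(230,200),interpolation=cv2.INTER_AREA)[80:145,95:160]
cv2.imwrite("pics/cmp.png",cv2.resize(np.hstack([a,b,c]),None,fx=4,fy=4))
for z in(.134,.125):print(proj("side",(.517,-.132,z)))
```

```text
[377.22045126 167.69312113]
[376.94794277 171.10132654]
```

View pics/cmp.png

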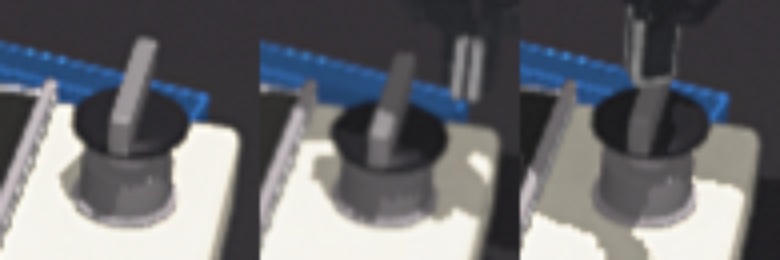

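```bash
python3 -m jog '[0,0,0,1.45,-2.0,0,-1,0,0,0,1.45,-2.0,0,-1,0,0,0,0,0,0,-1,0,0,0,0,0,2.5,-1,0,0,0,0,0,2.5,-1,0,0,0,0,0,2.0,-1,0,0,0,0,0,1.5,-1,0,0,0,0,0,0,-1,0,0,0,0,0,0,-1]'
python3 - <<'E'
from h import *
go((.527,-.012,.170))
import cv2
cv2.imwrite("pics/s9.png",cv2.resize(robot.capture("side")[130:270,290:430,::-1],None,fx=4,fy=4))
E
```

```text
clock: 11.32
position: [0.5251, -0.0137, 0.1862]
eef_rot: [0.977, 0.215, -0.002, -0.001]
contact_force: [0.8, -0.5, 0.5]
gripper_width: 0.0001
tool cm [ 0.25 -0.07  1.62] xyaw 24.88 tilt 0.2 pos [ 0.5251 -0.0137  0.1862] F [ 0.76 -0.46  0.46] w 0.0001 t 11.3167 j [-0.17  0.39 -0.42  0.76 -0.    2.54]
```

View pics/s9.png

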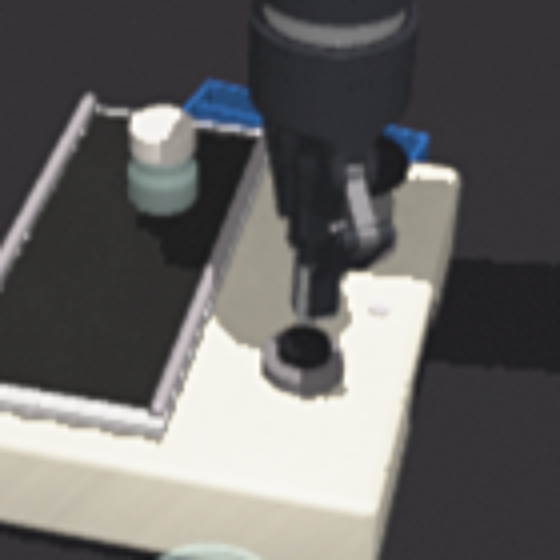

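```bash
python3 -m jog '[0,0,0,0.2,-0.1,0.5,-1,0,0,0,0,0,0.5,-1,0,0,0,0,0,0.4,-1,0,0,0,0,0,0.2,-1,0,0,0,0,0,0,-1]'
python3 -m jog '[0,0,0,0,0,0.2,-1,0,0,0,0,0,0.2,-1,0,0,0,0,0,0.1,-1,0,0,0,0,0,0,-1]'
python3 -m jog '[0,0,0,0,0,0.1,-1,0,0,0,0,0,0,-1]'
```

```text
clock: 11.78
position: [0.5273, -0.0118, 0.171]
eef_rot: [0.976, 0.216, -0.0, -0.0]
contact_force: [0.5, 0.2, -0.2]
gripper_width: -0.0003
clock: 12.12
position: [0.5278, -0.0118, 0.1665]
eef_rot: [0.976, 0.216, 0.0, 0.0]
contact_force: [0.0, 0.0, 4.1]
gripper_width: 0.0006
clock: 12.28
position: [0.5278, -0.0118, 0.1656]
eef_rot: [0.976, 0.216, 0.0, 0.0]
contact_force: [-0.4, 0.6, 4.4]
gripper_width: 0.0
```

```bash
python3 -m jog '[0,0,0,0,0,0.1,-1,0,0,0,0,0,0,-1]'
python3 -m jog '[0,0,0,0,0,0.1,-1,0,0,0,0,0,0,-1]'
python3 -m jog '[0,0,0,0,0,0.1,-1,0,0,0,0,0,0,-1,0,0,0,0,0,0,-1]'
```

```text
clock: 12.45
position: [0.5278, -0.0118, 0.1645]
eef_rot: [0.976, 0.216, 0.0, 0.0]
contact_force: [-0.7, 0.7, 5.6]
gripper_width: -0.0001
clock: 12.62
position: [0.5278, -0.0118, 0.1637]
eef_rot: [0.976, 0.216, 0.0, 0.0]
contact_force: [-1.1, 0.1, 5.2]
gripper_width: -0.0001
clock: 12.87
position: [0.5278, -0.0118, 0.1635]
eef_rot: [0.976, 0.216, 0.0, 0.0]
contact_force: [-3.6, 0.3, 13.3]
gripper_width: -0.0002
```

Hard stop reached (13 N, tip at 0.0905). Release and look.

```bash
python3 -m jog '[0,0,0,0,0,-0.5,-1,0,0,0,0,0,-1,-1,0,0,0,0,0,-2,-1,0,0,0,0,0,-2.5,-1,0,0,0,0,0,-2.5,-1,0,0,0,0,0,-2.5,-1,0,0,0,-2,0,0,-1,0,0,0,-3,0,0,-1,0,0,0,-3,0,0,-1,0,0,0,-3,0,0,-1,0,0,0,0,0,0,-1,0,0,0,0,0,0,-1,0,0,0,0,0,0,-1]'
python3 - <<'E'
from h import *
import cv2
a=robot.capture("side")
cv2.imwrite("pics/s10.png",cv2.resize(a[130:340,250:430,::-1],None,fx=2.8,fy=2.8,interpolation=2))
b=robot.capture("top")
cv2.imwrite("pics/t10.png",cv2.resize(b[130:310,210:520,::-1],None,fx=2.5,fy=2.5,interpolation=2))
print(robot.observe()["contact_force"])
E
```

```text
clock: 13.95
position: [0.4284, -0.0583, 0.2728]
eef_rot: [0.977, 0.215, 0.001, 0.0]
contact_force: [-0.1, -0.6, -0.1]
gripper_width: -0.0001
[-0.75222056 -0.04515921  0.50560176]
```

View pics/s10.png

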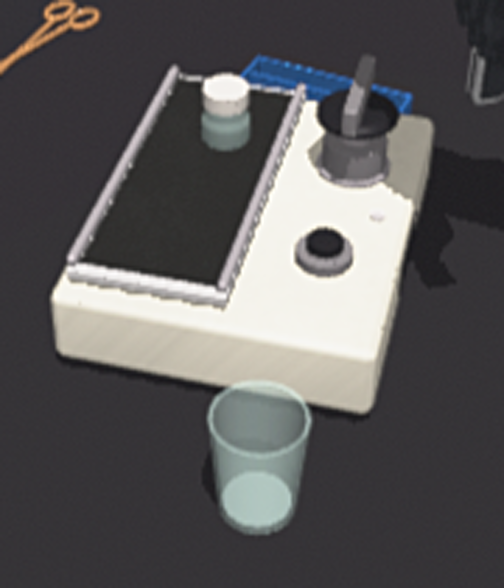

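View pics/t10.png

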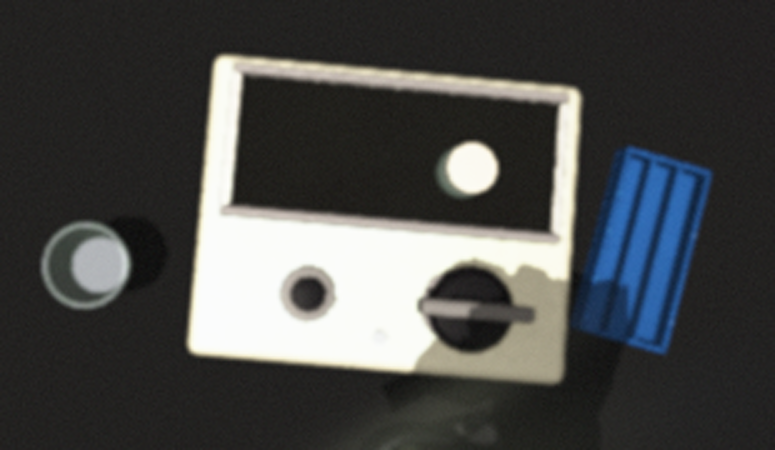

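The scene matches the first pictures: in the side view the bar's top end is at (368,57), stop out and untwisted. The reset at (323,241) is out, and the jar, beaker and box are unmoved.

```bash
python3 -c "
from workcell import robot
print(robot.job_done())"
```

```text
the job is handed in; nothing more can be done
None
```

The stop test is done in the order asked, and I handed the job in at about 14 s of the 56 s allowed.

1. **Stop pressed:** with the gripper shut, I pressed the mushroom button straight down to its hard stop (18 N). The side picture then showed it sitting lower, so it had latched.
2. **Stop released:** I pushed the cross-bar clockwise to its end stop, about 60°, and backed away. The side picture showed the cap back at its starting height and the bar back at rest.
3. **Reset pressed:** I then pressed the reset button until the force jumped from about 5 N to 13 N, with the fingertip about 6.5 mm below its out height. Then I let it go.

In the last pictures from both cameras, the stop and the reset are out. The jar, beaker and blue box stand where they were at the start, and the arm is clear of everything.

- **Missed detection:** the network found no stop in one top picture because the arm was in the way, so I checked the pop-up in the side picture only.
- **Position mismatch:** the two cameras placed the reset about 7 mm apart in y. I aimed between them, and the press went fully in.

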